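Rack the solder reels by size beside the iron

ROBOT

A 6-joint arm with a two-finger parallel gripper is mounted at the origin on the work surface. World frame = base frame: x ahead of the robot, y to its left, z up, the work surface at z = 0. Lengths are in mm, angles in degrees, forces in N, time in s.
With the tool pointing down it reaches from about 350 to 850 mm from the base axis. Payload 8.1 kg.
Tool frame: the origin (TCP) lies at the very end of the fingers, on their centre line; the grasp point (between the pads) lies 19 mm behind it (r.grasp_offset is the distance from the TCP to the grasp point, in mm); z points along the fingers, y is the line along which they close (so a half turn about z gives the same grasp; the last joint's range is limited). The gripper opens to 85 mm and grips with 20 to 120 N. Pads are 22 mm wide; open, the fingers measure 114 mm over their backs; the gripper's body (76 mm by 85 mm) begins 54 mm behind the grasp point. The pads swing forward as they close: fully open they stand 13 mm farther back than shut.
Start: joints at [68.102, 7.471, 85.268, -0, 87.261, -4.893], TCP at [175.455, 573.778, 231.292] pointing down, gripper open.
Joint ranges: [-169.43, 169.43], [-51.17, 129.36], [1.28, 143.12], [-76.62, 256.62], [0, 156.53], [-152.29, 152.29]. Speed limits (degrees/s): [136.94, 136.94, 159.86, 180, 180, 180].

INTERFACE

Orientations are given as [roll, pitch, yaw] about the fixed x, y, z axes, in that order (R = Rz(yaw) Ry(pitch) Rx(roll)).
In Python, from bench import r gives the robot as it stands.
- The arm moves only by the tool carry_out, never from a script. Its argument "commands" is a list of rows, each an object with "jaw": the finger opening in m, from 0 to 0.0854; "translation": the shift along the tool's x, y, z in m, a list of three; "spin": the turn about the tool's z in rad. A call has exactly 8 rows; each row shifts and turns the commanded pose from where the row before left it, along the tool's axes as they then stand; what a row does not reach is not made up. A row lasts 1/12 s, in which the tool goes at most 41.7 mm and 7.16 degrees, less where a joint would pass 70% of its speed; a pose out of reach is approached as far as the arm can. A call is refused whole if a number of a shift passes 0.0417 or a number of a turn 0.125, either way. A call with a gripper value outside its range is refused whole. The fingers move at their own pace and stop on an object; "squeeze" is the grip in N (left out, the last holds). Time passes only in rows, so rows that do not move let the fingers close, or fill a call up. It gives the time, the measured TCP pose, the force, the opening and the grip force at its end, in the units of the state.
- r.sense(): the state, without advancing time (a new reading comes with each control period).
- r.snapshot(name): name is "scene" or "top" or "wrist"; returns a dict with "pixels" (420x560x3 uint8, blue, green, red), "K" (3x3 intrinsics, pixels), "extrinsics" (4x4, takes a point from camera to world coordinates). Camera axes: x right, y down, z forward; pixel columns grow to the right and rows downward; lengths in mm; the calibration is good to about 2 mm. A picture is of the moment at which its call begins. There is no depth.
- r.hand_in(): hands the job in; it is judged then, once.
Trained networks look in a picture, given as the dict that the camera call returned (one of the last four; its "shot" number tells which), for a name from the list of things; names that differ only in an ending like _2 or _b are one class to them, and where a whole thing is asked for, a point or a joint stands for the part that bears it (a point fixed in the world has none). Each returns a list of dicts, best first, with "score" (0 to 1); they miss things now and then, are a little off and sometimes report something else, mostly with a low value. They report only what shows in the picture. A call takes as long as a camera call.
- r.spot_in(picture, target): "xy" ([column, row] in pixels, amid what is visible of it).
- r.regions_of(picture, target): "pixels" (420x560 bool, what is visible of it) and "xy" ([column, row] in pixels, amid what is visible of it).
- r.landmark_of(picture, target): "xy" ([column, row] in pixels: a listed point, or the origin of a listed thing).
The state is a dict: "time": time; "joint_pos": joint angles; "qd": joint speeds; "joint_efforts": joint torques, N m; "tool_pos": TCP position; "tcp_rot": TCP orientation; "ft_force": force on the tool from outside, world axes, zero at the start; "wrist_torque": the same for the moment, N m; "finger_gap": finger opening in mm; "grip_force": force on a finger pad.
Only numpy, scipy, OpenCV 4.12 (cv2) and the standard library are available. Lean on these libraries where they do the work, as an engineer would, in place of code of your own. Each camera call takes 0.05 s, during which the arm holds its last target. There are 200 camera calls.

TASK

Put the four solder reels away on the green reel rack, each one upright and fully down over its own spindle, in order of size: the biggest at the end nearest the soldering iron, the smallest at the end nearest the vise. Leave the yellow spool of hook-up wire standing where it is.

Things in the scene. Friction and masses are not known exactly. Their poses are not given: they have to be found in the camera images.
- reel_black: solder reel with black plastic flanges standing upright, 62 mm in diameter and 58 mm tall, a paper ring on the top flange, a 24 mm bore right through along its axis; origin: centre of its underside, z up along the bore
- reel_blue: solder reel with blue plastic flanges standing upright, 54 mm in diameter and 46 mm tall, a paper ring on the top flange, a 24 mm bore right through along its axis; origin: centre of its underside, z up along the bore
- reel_red: solder reel with red plastic flanges standing upright, 46 mm in diameter and 36 mm tall, a paper ring on the top flange, a 24 mm bore right through along its axis; origin: centre of its underside, z up along the bore
- reel_white: solder reel with white plastic flanges standing upright, 38 mm in diameter and 26 mm tall, a paper ring on the top flange, a 24 mm bore right through along its axis; origin: centre of its underside, z up along the bore
- spindle_1: spindle 1 of 4, counted from the left (+y) end of the fixed green rack (base 76 x 335 mm, 12 mm high; pitch 85 mm): upright 8 mm steel rod, round tip 30 mm above a black rubber seat washer 42 mm across. Origin: centre of the washer's top, where a reel's underside rests, 15 mm above the table; z up, y along the row to its left end, x across the row
- spindle_2: spindle 2 of 4, counted from the left (+y) end of the fixed green rack (base 76 x 335 mm, 12 mm high; pitch 85 mm): upright 8 mm steel rod, round tip 30 mm above a black rubber seat washer 42 mm across. Origin: centre of the washer's top, where a reel's underside rests, 15 mm above the table; z up, y along the row to its left end, x across the row
- spindle_3: spindle 3 of 4, counted from the left (+y) end of the fixed green rack (base 76 x 335 mm, 12 mm high; pitch 85 mm): upright 8 mm steel rod, round tip 30 mm above a black rubber seat washer 42 mm across. Origin: centre of the washer's top, where a reel's underside rests, 15 mm above the table; z up, y along the row to its left end, x across the row
- spindle_4: spindle 4 of 4, counted from the left (+y) end of the fixed green rack (base 76 x 335 mm, 12 mm high; pitch 85 mm): upright 8 mm steel rod, round tip 30 mm above a black rubber seat washer 42 mm across. Origin: centre of the washer's top, where a reel's underside rests, 15 mm above the table; z up, y along the row to its left end, x across the row
- iron_stand: black stand, fixed, with a yellow tip-cleaner dish and a blue-handled soldering iron leaning in a wire coil, beyond one end of the rack, to the left (+y) or the right (-y) of it; base 170 (x) x 100 (y) mm, iron rising to 200 mm over the table; origin: centre of its underside. The green bench vise stands beyond the other end
- wire_spool: spool of hook-up wire, yellow flanges and yellow wire, 50 mm in diameter, 30 mm tall, not a solder reel; stays where it is; origin: centre of its underside

How it is judged (in metres and radians):
At the end, for the whole second after the job is handed in: Counted from the spindle nearest the soldering iron: black, blue, red, white reel, each over its spindle (axis within 11 mm of the spindle's), its underside within 5 mm of the seat washer, upright within 0.12 rad, released and at rest; the yellow wire spool within 25 mm of where it began (((world y of iron_stand above 0 m and horizontal distance between reel_black and spindle_1 below 0.011 m and z of reel_black in the frame of spindle_1 between -0.005 and 0.005 m and angle between each of reel_black, reel_blue, reel_red, reel_white's own z axis and vertical below 0.12 rad and linear speed of each of reel_black, reel_blue, reel_red, reel_white below 0.02 m/s and horizontal distance between reel_blue and spindle_2 below 0.011 m and z of reel_blue in the frame of spindle_2 between -0.005 and 0.005 m and horizontal distance between reel_red and spindle_3 below 0.011 m and z of reel_red in the frame of spindle_3 between -0.005 and 0.005 m and horizontal distance between reel_white and spindle_4 below 0.011 m and z of reel_white in the frame of spindle_4 between -0.005 and 0.005 m) or (world y of iron_stand below 0 m and horizontal distance between reel_black and spindle_4 below 0.011 m and z of reel_black in the frame of spindle_4 between -0.005 and 0.005 m and angle between each of reel_black, reel_blue, reel_red, reel_white's own z axis and vertical below 0.12 rad and linear speed of each of reel_black, reel_blue, reel_red, reel_white below 0.02 m/s and horizontal distance between reel_blue and spindle_3 below 0.011 m and z of reel_blue in the frame of spindle_3 between -0.005 and 0.005 m and horizontal distance between reel_red and spindle_2 below 0.011 m and z of reel_red in the frame of spindle_2 between -0.005 and 0.005 m and horizontal distance between reel_white and spindle_1 below 0.011 m and z of reel_white in the frame of spindle_1 between -0.005 and 0.005 m)) and distance of wire_spool from where it was at the start of the episode below 0.025 m); the robot touches nothing.
It fails at once if the yellow wire spool is moved from its place (more than 25 mm) or tipped over (distance of wire_spool from where it was at the start of the episode above 0.025 m or angle between wire_spool's own z axis and vertical above 0.5 rad).
It also fails if it takes over 102 s, if anything falls off the work surface, if the arm or the gripper's body presses on something with over 40 N, if the wrist force passes 120 N, or if a joint passes its speed limit or range.

## Working session

There is one attempt and no reset: what is moved stays moved. The work goes in short steps, Python scripts to look and compute and a tool call to move; the robot and the scene stay as the last step left them, time stands still between calls to the robot, and variables do not carry over. Pictures are saved under pics/ and viewed, at most 14 in all, crops included, and the job is handed in when it is done.

Besides the shell and the picture viewer there is one more tool, called after "Call:" by a JSON object that holds its "method" and its "body". carry_out: Moves the arm, as the interface text tells. Its arguments: {"type":"object","properties":{"commands":{"type":"array","items":{"type":"object","properties":{"jaw":{"type":"number"},"translation":{"type":"array","items":{"type":"number"}},"spin":{"type":"number"}}}},"squeeze":{"type":"number"}},"required":["commands"]}

```bash
mkdir -p pics; ls
cat > h.py <<'E'
import numpy as np,cv2
from bench import r
def ray(p,xy,z):
    K=np.array(p["K"]);T=np.array(p["extrinsics"])
    d=T[:3,:3]@np.linalg.solve(K,[xy[0],xy[1],1.]);o=T[:3,3]
    return (o+d*(z-o[2])/d[2])[:2].round(1)
E
python3 - <<'E'
from h import *
s=r.sense();print(s["time"],s["tool_pos"],s["tcp_rot"],s["finger_gap"])
H=dict(reel_black=58,reel_blue=46,reel_red=36,reel_white=26,wire_spool=30,iron_stand=0,spindle_1=15)
for c in("scene","top"):
    p=r.snapshot(c);cv2.imwrite(f"pics/{c}0.png",p["pixels"])
    print(c,np.array(p["extrinsics"])[:3,3])
    for n in H:
        for f in(r.landmark_of,r.spot_in):
            l=f(p,n)
            z=H[n] if f==r.spot_in else (15 if 'spin' in n else 0)
            print(n,f.__name__,[(round(q["score"],2),np.round(q["xy"]),ray(p,q["xy"],z)) for q in l[:5]])
E
```

```text
pics
0.0 [175.25804763 573.26433015 230.26480012] [-1.79897036e+02 -7.92218531e-03  1.62994140e+02] 85.39178039908161
scene [1098.48594307  301.61319069 1127.85797367]
reel_black call [(0.79, array([202., 135.]), array([ 403. , -313.1])), (0.59, array([418., 232.]), array([430. , 305.2])), (0.38, array([278., 251.]), array([621.8,  25.4]))]
reel_black call [(0.77, array([202., 127.]), array([ 415.5, -295.4]))]
reel_blue call [(0.71, array([229., 159.]), array([ 440. , -207.5])), (0.7, array([309., 268.]), array([629.4, 110.9]))]
reel_blue call [(0.75, array([230., 150.]), array([ 441.1, -199. ])), (0.73, array([381., 206.]), array([430.2, 202.5]))]
reel_red call [(0.71, array([323., 202.]), array([454.2,  66.5]))]
reel_red call [(0.62, array([327., 197.]), array([457.5,  75.4])), (0.54, array([203., 128.]), array([ 404.1, -303.1]))]
reel_white call [(0.79, array([414., 231.]), array([431.3, 295.8]))]
reel_white call [(0.76, array([418., 225.]), array([428.4, 297.5]))]
wire_spool call [(0.82, array([379., 210.]), array([415.3, 199.1]))]
wire_spool call [(0.94, array([383., 205.]), arr
[... 1398 characters left out ...]
[211., 254.]), array([428.8, 199.9]))]
wire_spool call [(0.73, array([208., 254.]), array([423.8, 201.8]))]
iron_stand call [(0.97, array([445., 202.]), array([ 627.4, -424.1]))]
iron_stand call [(0.75, array([449., 197.]), array([ 642.2, -435.8]))]
spindle_1 call [(0.71, array([280., 188.]), array([624.5,  30.6])), (0.67, array([344., 195.]), array([ 619.4, -144.1])), (0.53, array([251., 181.]), array([636.4, 111.9])), (0.45, array([311., 188.]), array([630.4, -54.8]))]
spindle_1 call [(0.7, array([312., 187.]), array([633.4, -55.9])), (0.59, array([341., 194.]), array([ 620. , -137.6])), (0.58, array([252., 180.]), array([641.5, 110.3])), (0.58, array([279., 188.]), array([623.5,  33. ]))]
```

Run:
```python
import cv2
a=cv2.imread("pics/top0.png")[150:310,140:480];cv2.imwrite("pics/top0c.png",cv2.resize(a,None,fx=2.35,fy=2.35,interpolation=2))
```

```text
(no output)
```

View pics/scene0.png

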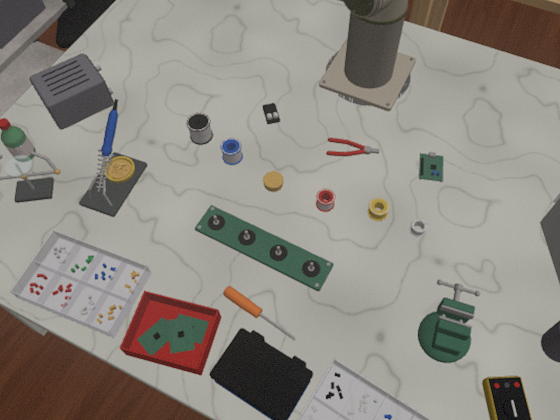

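View pics/top0c.png

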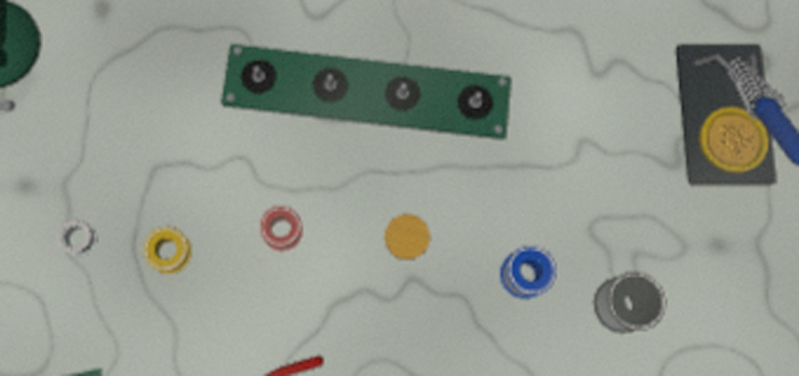

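```bash
cat >> h.py <<'E'
def go(x=None,y=None,z=None,yaw=None):
    s=r.sense();t=np.array(s["tool_pos"]);a=np.radians(s["tcp_rot"][2])
    g=[t[i] if v is None else v for i,v in enumerate((x,y,z))]
    d=np.array(g)-t
    ds=0 if yaw is None else -((yaw-np.degrees(a)+180)%360-180)
    X=np.array([np.cos(a),np.sin(a),0]);Y=np.array([np.sin(a),-np.cos(a),0])
    print("t",round(s["time"],2),"at",t.round(1),"rot",np.round(s["tcp_rot"],1),"gap",round(s["finger_gap"],1),"grip",round(s["grip_force"],1),"F",np.round(s["ft_force"],1),"-> tool dxyz mm",np.round([d@X,d@Y,-d[2]],1),"spin rad",round(np.radians(ds),3))
E
python3 - <<'E'
from h import *
p=r.snapshot("top");q=r.snapshot("scene")
f=lambda u:np.array(u)/2.35+[140,150]-.3
P=dict(black=((637,299),58),blue=((530,270),46),red=((283,227),36),white=((80,236),26),s1=((259,76),15),s2=((331,85),15),s3=((403,93),15),s4=((475,102),15))
for n,(u,z) in P.items():print(n,ray(p,f(u),z))
# washers/reels by dark / colour blobs, scene view fits
for c,w in(("top",p),("scene",q)):
    im=w["pixels"]
    for n,z in(("spindle_1",15),("reel_black",58),("reel_blue",46),("reel_red",36),("reel_white",26)):
        for g in r.regions_of(w,n)[:4]:
            m=g["pixels"].astype(np.uint8);ys,xs=np.nonzero(m)
            print(c,n,round(g["score"],2),m.sum(),(xs.min(),xs.max(),ys.min(),ys.max()),ray(w,(xs.mean(),ys.mean()),z),ray(w,(xs.mean(),ys.mean()),z/2))
go(425,299,180,85.3)
E
```

```text
black [ 407.2 -315. ]
blue [ 429.7 -203.6]
red [455.   67.6]
white [427.  292.6]
s1 [633.8 114.7]
s2 [629.9  29.6]
s3 [627.3 -55. ]
s4 [ 623.5 -139.1]
top spindle_1 0.7 168 (np.int64(243), np.int64(257), np.int64(176), np.int64(189)) [632.3 115.1] [634.8 115.9]
top spindle_1 0.69 173 (np.int64(335), np.int64(349), np.int64(187), np.int64(200)) [ 622.5 -139.7] [ 624.8 -140.7]
top spindle_1 0.58 181 (np.int64(303), np.int64(318), np.int64(183), np.int64(197)) [624.7 -52.8] [627.1 -53.2]
top spindle_1 0.57 154 (np.int64(274), np.int64(287), np.int64(179), np.int64(193)) [629.9  30. ] [632.3  30.2]
top reel_black 0.65 591 (np.int64(393), np.int64(422), np.int64(267), np.int64(291)) [ 401.1 -307.4] [ 404.3 -316. ]
top reel_blue 0.83 384 (np.int64(353), np.int64(376), np.int64(255), np.int64(276)) [ 427.  -201.9] [ 430.  -206.4]
top reel_red 0.56 237 (np.int64(251), np.int64(269), np.int64(238), np.int64(256)) [452.9  68.8] [455.7  70. ]
top reel_red 0.16 183 (np.int64(164), np.int64(180), np.int64(244), np.int64(258)) [423.  293.4] [425.3 298.5]
top reel_white 0.68 161 (np.int64(165), np.
[... 668 characters left out ...]
518 (np.int64(220), np.int64(243), np.int64(138), np.int64(164)) [ 442.  -194.4] [ 428.1 -204.9]
scene reel_blue 0.71 2935 (np.int64(79), np.int64(146), np.int64(99), np.int64(216)) [ 632.1 -423.7] [ 622.2 -439.1]
scene reel_red 0.6 342 (np.int64(317), np.int64(334), np.int64(189), np.int64(210)) [464.4  75.3] [453.9  71.5]
scene reel_red 0.35 672 (np.int64(187), np.int64(212), np.int64(111), np.int64(143)) [ 405.4 -311.4] [ 394.  -321.5]
scene reel_white 0.5 246 (np.int64(410), np.int64(427), np.int64(218), np.int64(236)) [433.3 300.7] [425.4 300.7]
t 2.1 at [175.4 573.8 231.3] rot [-180.    0.  163.] gap 85.2 grip 0.0 F [-0.3 -0.7  0.3] -> tool dxyz mm [-319.  -189.8   51.3] spin rad 1.356
```

Call:
{"method": "carry_out", "body": {"commands": [{"translation": [-0.032,-0.019,0]},{"translation": [-0.032,-0.019,0]},{"translation": [-0.032,-0.019,0]},{"translation": [-0.032,-0.019,0]},{"translation": [-0.032,-0.019,0]},{"translation": [-0.032,-0.019,0]},{"translation": [-0.032,-0.019,0]},{"translation": [-0.032,-0.019,0]}]}}

```text
invalid input
```

Call:
{"method": "carry_out", "body": {"commands": [{"translation": [-0.032,-0.019,0]},{"translation": [-0.031,-0.019,0]},{"translation": [0,0,0.01],"spin": 0.119},{"translation": [0,0,0.01],"spin": 0.119},{"translation": [0,0,0.01],"spin": 0.119},{"translation": [0,0,0.01],"spin": 0.119},{"translation": [0,0,0.01],"spin": 0.119},{"translation": [0,0,0.01],"spin": 0.119}]}}

```text
invalid input
```

Call:
{"method": "carry_out", "body": {"commands": [{"translation": [0,0,0.01],"spin": 0.119},{"translation": [0,0,0.01],"spin": 0.119},{"translation": [0,0,0.01],"spin": 0.119},{"translation": [0,0,0.01],"spin": 0.119},{"translation": [0,0,0.01],"spin": 0.121},{"jaw": 0.0854},{"jaw": 0.0854},{"jaw": 0.0854}]}}

```text
invalid input
```

Run:
```python
from h import *
go(425.7,299.5,3,87.9)
p=r.snapshot("wrist");cv2.imwrite("pics/w1.png",p["pixels"])
for g in r.regions_of(p,"reel_white")[:2]:
    ys,xs=np.nonzero(g["pixels"]);print(g["score"],xs.mean(),ys.mean(),[ray(p,(xs.mean(),ys.mean()),z) for z in(13,26)])
```

```text
t 2.1 at [175.4 573.8 231.3] rot [-180.    0.  163.] gap 85.2 grip 0.0 F [-0.3 -0.7  0.3] -> tool dxyz mm [-319.5 -189.1  228.3] spin rad 1.311
```

View pics/w1.png

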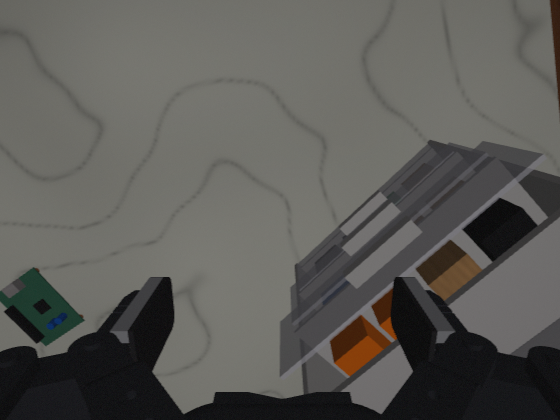

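The wrist picture shows only the drawer box and the fingers, because the moves were refused; every row seems to need all three keys.

Call:
{"method": "carry_out", "body": {"commands": [{"jaw": 0.0854,"spin": 0,"translation": [-0.032,-0.019,0]},{"jaw": 0.0854,"spin": 0,"translation": [-0.032,-0.019,0]},{"jaw": 0.0854,"spin": 0,"translation": [-0.032,-0.019,0]},{"jaw": 0.0854,"spin": 0,"translation": [-0.032,-0.019,0]},{"jaw": 0.0854,"spin": 0,"translation": [-0.032,-0.019,0]},{"jaw": 0.0854,"spin": 0,"translation": [-0.032,-0.019,0]},{"jaw": 0.0854,"spin": 0,"translation": [-0.032,-0.019,0]},{"jaw": 0.0854,"spin": 0,"translation": [-0.032,-0.019,0]}], "squeeze": 40}}

```text
time: 2.87
tool_pos: [376.7, 352.1, 231.5]
tcp_rot: [180.0, 0.0, 163.0]
ft_force: [1.0, 1.1, -0.3]
finger_gap: 85.5
grip_force: 0.0
```

Call:
{"method": "carry_out", "body": {"commands": [{"jaw": 0.0854,"spin": 0,"translation": [-0.032,-0.019,0]},{"jaw": 0.0854,"spin": 0,"translation": [-0.031,-0.018,0]},{"jaw": 0.0854,"spin": 0.119,"translation": [0,0,0.01]},{"jaw": 0.0854,"spin": 0.119,"translation": [0,0,0.01]},{"jaw": 0.0854,"spin": 0.119,"translation": [0,0,0.01]},{"jaw": 0.0854,"spin": 0.119,"translation": [0,0,0.01]},{"jaw": 0.0854,"spin": 0.119,"translation": [0,0,0.01]},{"jaw": 0.0854,"spin": 0.119,"translation": [0,0,0.01]}]}}

```text
time: 3.53
tool_pos: [425.3, 299.6, 170.9]
tcp_rot: [180.0, 0.0, 121.7]
ft_force: [-0.8, 0.9, 0.1]
finger_gap: 85.3
grip_force: 0.0
```

Call:
{"method": "carry_out", "body": {"commands": [{"jaw": 0.0854,"spin": 0.119,"translation": [0,0,0.01]},{"jaw": 0.0854,"spin": 0.119,"translation": [0,0,0.01]},{"jaw": 0.0854,"spin": 0.119,"translation": [0,0,0.01]},{"jaw": 0.0854,"spin": 0.119,"translation": [0,0,0.01]},{"jaw": 0.0854,"spin": 0.121,"translation": [0,0,0.01]},{"jaw": 0.0854,"spin": 0,"translation": [0,0,0]},{"jaw": 0.0854,"spin": 0,"translation": [0,0,0]},{"jaw": 0.0854,"spin": 0,"translation": [0,0,0]}]}}

```text
time: 4.2
tool_pos: [425.5, 299.9, 122.0]
tcp_rot: [180.0, -0.0, 88.1]
ft_force: [0.6, 0.6, 0.2]
finger_gap: 85.4
grip_force: 0.0
```

Run:
```python
from h import *
go(425.7,299.5,3,87.9)
p=r.snapshot("wrist");cv2.imwrite("pics/w2.png",p["pixels"])
for g in r.regions_of(p,"reel_white")[:2]:
    ys,xs=np.nonzero(g["pixels"]);print(g["score"],xs.mean(),ys.mean(),[ray(p,(xs.mean(),ys.mean()),z) for z in(13,26)])
```

```text
t 4.2 at [425.5 299.9 122. ] rot [180.   -0.   88.1] gap 85.4 grip 0.0 F [0.6 0.6 0.2] -> tool dxyz mm [ -0.4   0.2 119. ] spin rad 0.004
0.67 283.6950998185118 211.51950998185117 [array([427.1, 297.2]), array([427.1, 301.2])]
```

View pics/w2.png

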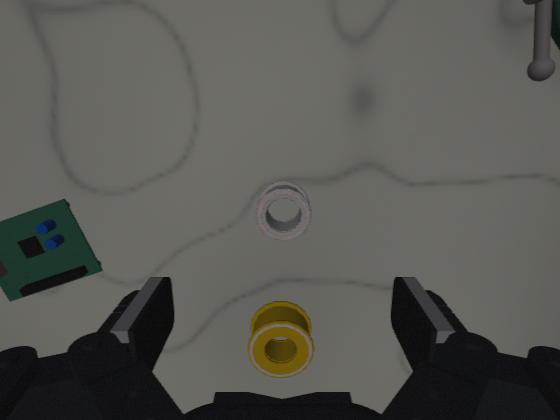

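White reel is at pixel (284,211), midway between the fingers and where I measured it; the yellow spool at (281,340) is well clear.

Call:
{"method": "carry_out", "body": {"commands": [{"jaw": 0.0854,"spin": 0,"translation": [0,0.001,0.03]},{"jaw": 0.0854,"spin": 0,"translation": [0,0,0.03]},{"jaw": 0.0854,"spin": 0,"translation": [0,0,0.03]},{"jaw": 0.0854,"spin": 0,"translation": [0,0,0.018]},{"jaw": 0.0854,"spin": 0,"translation": [0,0,0.01]},{"jaw": 0.04,"spin": 0,"translation": [0,0,0]},{"jaw": 0.03,"spin": 0,"translation": [0,0,0]},{"jaw": 0.03,"spin": 0,"translation": [0,0,0]}]}}

```text
time: 4.97
tool_pos: [427.7, 300.6, 5.2]
tcp_rot: [179.9, -0.1, 87.9]
ft_force: [0.1, 0.3, 0.4]
finger_gap: 51.5
grip_force: 0.0
```

Call:
{"method": "carry_out", "body": {"commands": [{"jaw": 0.03,"spin": 0,"translation": [0,0,0]},{"jaw": 0.03,"spin": 0,"translation": [0,0,0]},{"jaw": 0.03,"spin": 0,"translation": [0,0,0]},{"jaw": 0.03,"spin": 0,"translation": [0,0,0]},{"jaw": 0.03,"spin": 0,"translation": [0,0,0]},{"jaw": 0.03,"spin": 0,"translation": [0,0,-0.005]},{"jaw": 0.03,"spin": 0,"translation": [0,0,-0.02]},{"jaw": 0.03,"spin": 0,"translation": [0,0,-0.03]}]}}

```text
time: 5.63
tool_pos: [424.1, 298.5, 56.9]
tcp_rot: [-179.7, 0.2, 87.9]
ft_force: [0.4, 0.0, 0.1]
finger_gap: 36.6
grip_force: 40.2
```

Call:
{"method": "carry_out", "body": {"commands": [{"jaw": 0.03,"spin": 0,"translation": [0,0,-0.03]},{"jaw": 0.03,"spin": 0,"translation": [-0.025,0.03,0]},{"jaw": 0.03,"spin": 0,"translation": [-0.025,0.03,0]},{"jaw": 0.03,"spin": 0,"translation": [-0.025,0.03,0]},{"jaw": 0.03,"spin": 0,"translation": [-0.025,0.03,0]},{"jaw": 0.03,"spin": 0,"translation": [-0.025,0.03,0]},{"jaw": 0.03,"spin": 0,"translation": [-0.025,0.03,0]},{"jaw": 0.03,"spin": 0,"translation": [-0.027,0.0325,0]}]}}

```text
time: 6.3
tool_pos: [633.0, 114.1, 89.5]
tcp_rot: [179.9, -0.0, 87.9]
ft_force: [0.4, 0.7, -1.0]
finger_gap: 37.0
grip_force: 40.2
```

Run:
```python
from h import *
go(632.5,115.3,18.5,87.9)
p=r.snapshot("wrist");cv2.imwrite("pics/w3.png",p["pixels"])
for g in r.regions_of(p,"reel_white")[:1]+r.regions_of(p,"spindle_1")[:4]:
    ys,xs=np.nonzero(g["pixels"]);print(g["score"],xs.mean(),ys.mean(),len(xs),[ray(p,(xs.mean(),ys.mean()),z) for z in(15,86)])
p=r.snapshot("scene")
for g in r.regions_of(p,"reel_white")[:1]:
    ys,xs=np.nonzero(g["pixels"]);print(g["score"],[ray(p,(xs.mean(),ys.mean()),z) for z in(98,)])
```

```text
t 6.3 at [633.  114.1  89.5] rot [179.9  -0.   87.9] gap 37.0 grip 40.2 F [ 0.4  0.7 -1. ] -> tool dxyz mm [ 1.1 -0.5 71. ] spin rad 0.0
0.63 282.2759091473253 298.39121261015265 8057 [array([631.7,  62.5]), array([633.2, 103.7])]
0.96 283.0208747514911 217.86514247846256 3018 [array([634.2, 118. ]), array([634.8, 141.1])]
0.76 282.669689119171 357.88860103626945 772 [array([630.3,  16.1]), array([632.2,  72.5])]
0.59 [array([634.8, 125.7])]
```

View pics/w3.png

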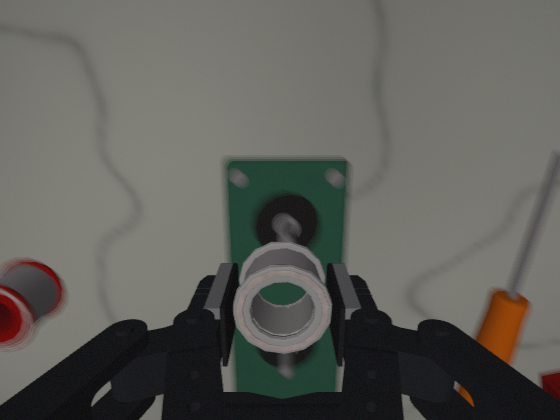

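The white reel is held upright, with its top ring centred at (284,308), and the first washer is visible at (286,220). I'll check the alignment numerically.

Run:
```python
from h import *
p=r.snapshot("wrist")
print(ray(p,(284,308),112),ray(p,(287,219),15),ray(p,(287,224),45))
go(632.5,115.3,18.5,87.9)
```

```text
[632.8 116.5] [635.1 118.6] [635.  125.7]
t 6.6 at [631.1 116.   88.6] rot [-180.    -0.    87.9] gap 36.3 grip 40.4 F [-0.5  0.1 -0.5] -> tool dxyz mm [-0.6  1.4 70.1] spin rad 0.0
```

Call:
{"method": "carry_out", "body": {"commands": [{"jaw": 0.03,"spin": 0,"translation": [0,0.001,0.02]},{"jaw": 0.03,"spin": 0,"translation": [0,0,0.02]},{"jaw": 0.03,"spin": 0,"translation": [0,0,0.015]},{"jaw": 0.03,"spin": 0,"translation": [0,0,0.01]},{"jaw": 0.03,"spin": 0,"translation": [0,0,0.004]},{"jaw": 0.03,"spin": 0,"translation": [0,0,0]},{"jaw": 0.03,"spin": 0,"translation": [0,0,0]},{"jaw": 0.06,"spin": 0,"translation": [0,0,0]}]}}

```text
time: 7.27
tool_pos: [632.7, 115.9, 19.8]
tcp_rot: [180.0, -0.0, 87.9]
ft_force: [0.4, -0.3, 1.3]
finger_gap: 47.5
grip_force: 0.0
```

Call:
{"method": "carry_out", "body": {"commands": [{"jaw": 0.06,"spin": 0,"translation": [0,0,0]},{"jaw": 0.07,"spin": 0,"translation": [0,0,0]},{"jaw": 0.0854,"spin": 0,"translation": [0,0,0]},{"jaw": 0.0854,"spin": 0,"translation": [0,0,-0.01]},{"jaw": 0.0854,"spin": 0,"translation": [0,0,-0.03]},{"jaw": 0.0854,"spin": 0,"translation": [0,0,-0.03]},{"jaw": 0.0854,"spin": 0,"translation": [0,0,-0.03]},{"jaw": 0.0854,"spin": 0,"translation": [0,0,0]}]}}

```text
time: 7.93
tool_pos: [637.2, 115.8, 128.4]
tcp_rot: [179.3, -0.1, 87.9]
ft_force: [1.8, 0.8, 2.3]
finger_gap: 85.3
grip_force: 0.0
```

Run:
```python
from h import *
go(455,70.5,100,87.9)
p=r.snapshot("wrist");q=r.snapshot("scene")
print(r.sense()["time"])
cv2.imwrite("pics/w4.png",np.hstack([p["pixels"][100:420,100:460],cv2.resize(q["pixels"][180:310,180:360],(440,320))]))
```

```text
t 7.93 at [637.2 115.8 128.4] rot [ 1.793e+02 -1.000e-01  8.790e+01] gap 85.3 grip 0.0 F [1.8 0.8 2.3] -> tool dxyz mm [ -52.  -180.4   28.4] spin rad -0.0
8.0333
```

View pics/w4.png

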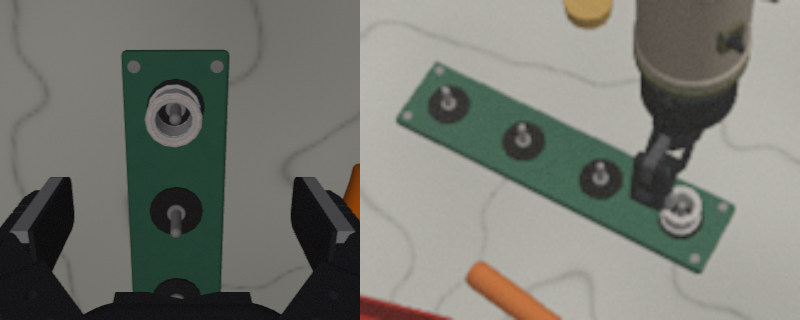

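White is seated, with the spindle tip inside its bore (at about (176,115) in the left view). Next is red.

Call:
{"method": "carry_out", "body": {"commands": [{"jaw": 0.0854,"spin": 0,"translation": [-0.0085,-0.0294,0]},{"jaw": 0.0854,"spin": 0,"translation": [-0.0085,-0.0294,0]},{"jaw": 0.0854,"spin": 0,"translation": [-0.0085,-0.0294,0]},{"jaw": 0.0854,"spin": 0,"translation": [-0.0085,-0.0294,0]},{"jaw": 0.0854,"spin": 0,"translation": [-0.0085,-0.0294,0]},{"jaw": 0.0854,"spin": 0,"translation": [-0.0085,-0.0294,0]},{"jaw": 0.0854,"spin": 0,"translation": [0,0,0]},{"jaw": 0.0854,"spin": 0,"translation": [0,0,0]}]}}

```text
time: 8.7
tool_pos: [452.0, 70.6, 117.7]
tcp_rot: [-179.8, 0.0, 87.9]
ft_force: [-0.1, -0.4, -0.3]
finger_gap: 85.3
grip_force: 0.0
```

Run:
```python
from h import *
p=r.snapshot("wrist")
go(455,70.5,3.5,87.9)
for g in r.regions_of(p,"reel_red")[:2]:
    ys,xs=np.nonzero(g["pixels"]);print(g["score"],xs.mean(),ys.mean(),len(xs),[ray(p,(xs.mean(),ys.mean()),z) for z in(18,36)])
```

```text
t 8.75 at [453.7  70.8 118.6] rot [-180.     0.    87.9] gap 85.7 grip 0.0 F [-0.7 -0.7  0.1] -> tool dxyz mm [ -0.2   1.3 115.1] spin rad -0.001
0.66 288.88874777749555 214.6705613411227 3937 [array([456.8,  68.3]), array([456.7,  74. ])]
```

Call:
{"method": "carry_out", "body": {"commands": [{"jaw": 0.0854,"spin": 0,"translation": [0,0.002,0.03]},{"jaw": 0.0854,"spin": 0,"translation": [0,0,0.03]},{"jaw": 0.0854,"spin": 0,"translation": [0,0,0.03]},{"jaw": 0.0854,"spin": 0,"translation": [0,0,0.018]},{"jaw": 0.0854,"spin": 0,"translation": [0,0,0.007]},{"jaw": 0.05,"spin": 0,"translation": [0,0,0]},{"jaw": 0.038,"spin": 0,"translation": [0,0,0]},{"jaw": 0.038,"spin": 0,"translation": [0,0,0]}]}}

```text
time: 9.47
tool_pos: [458.2, 70.9, 5.8]
tcp_rot: [179.9, -0.0, 87.9]
ft_force: [-0.1, 0.3, 0.5]
finger_gap: 51.6
grip_force: 0.0
```

Call:
{"method": "carry_out", "body": {"commands": [{"jaw": 0.038,"spin": 0,"translation": [0,0,0]},{"jaw": 0.038,"spin": 0,"translation": [0,0,0]},{"jaw": 0.038,"spin": 0,"translation": [0,0,0]},{"jaw": 0.038,"spin": 0,"translation": [0,0,0]},{"jaw": 0.038,"spin": 0,"translation": [0,0,-0.005]},{"jaw": 0.038,"spin": 0,"translation": [0,0,-0.02]},{"jaw": 0.038,"spin": 0,"translation": [0,0,-0.03]},{"jaw": 0.038,"spin": 0,"translation": [0,0,-0.03]}]}}

```text
time: 10.13
tool_pos: [455.1, 70.7, 89.8]
tcp_rot: [-179.9, 0.0, 87.9]
ft_force: [1.2, 1.0, -1.2]
finger_gap: 44.6
grip_force: 41.3
```

Call:
{"method": "carry_out", "body": {"commands": [{"jaw": 0.038,"spin": 0,"translation": [-0.0056,0.0293,0]},{"jaw": 0.038,"spin": 0,"translation": [-0.0056,0.0293,0]},{"jaw": 0.038,"spin": 0,"translation": [-0.0056,0.0293,0]},{"jaw": 0.038,"spin": 0,"translation": [-0.0056,0.0293,0]},{"jaw": 0.038,"spin": 0,"translation": [-0.0056,0.0293,0]},{"jaw": 0.038,"spin": 0,"translation": [-0.0056,0.0293,0]},{"jaw": 0.038,"spin": 0,"translation": [0,0,0]},{"jaw": 0.038,"spin": 0,"translation": [0,0,0]}]}}

```text
time: 10.8
tool_pos: [631.5, 30.2, 88.8]
tcp_rot: [-179.9, 0.0, 87.8]
ft_force: [-0.5, -0.5, -1.6]
finger_gap: 44.5
grip_force: 41.6
```

Run:
```python
from h import *
p=r.snapshot("wrist");cv2.imwrite("pics/w5.png",p["pixels"])
go(630.3,31,19,87.9)
p=r.snapshot("scene");go(630.3,31,19,87.9)
```

```text
t 10.85 at [630.6  30.6  88.9] rot [-179.9   -0.    87.9] gap 44.5 grip 41.6 F [-1.5  0.3 -1.4] -> tool dxyz mm [ 0.4 -0.3 69.9] spin rad -0.001
t 10.9 at [630.1  30.9  89.1] rot [-179.9   -0.    87.9] gap 44.4 grip 41.6 F [-1.   0.7 -1. ] -> tool dxyz mm [ 0.2  0.2 70.1] spin rad -0.0
```

View pics/w5.png

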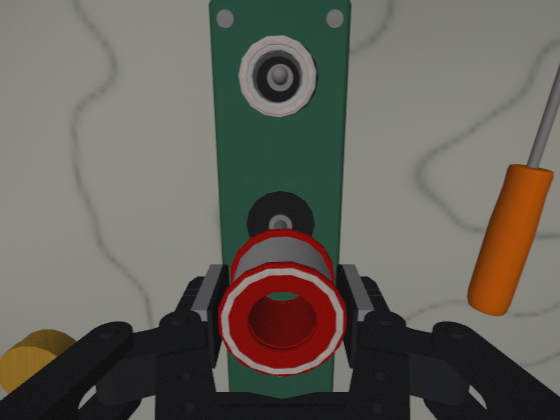

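Red is held upright at (283,320), in line with spindle 2 at (280,228), and white is centred on its rod at (279,75).

Call:
{"method": "carry_out", "body": {"commands": [{"jaw": 0.038,"spin": 0,"translation": [0,0,0.02]},{"jaw": 0.038,"spin": 0,"translation": [0,0,0.02]},{"jaw": 0.038,"spin": 0,"translation": [0,0,0.015]},{"jaw": 0.038,"spin": 0,"translation": [0,0,0.01]},{"jaw": 0.038,"spin": 0,"translation": [0,0,0.004]},{"jaw": 0.038,"spin": 0,"translation": [0,0,0]},{"jaw": 0.038,"spin": 0,"translation": [0,0,0]},{"jaw": 0.065,"spin": 0,"translation": [0,0,0]}]}}

```text
time: 11.57
tool_pos: [631.1, 30.9, 21.3]
tcp_rot: [179.9, -0.0, 87.9]
ft_force: [0.4, 0.5, -0.6]
finger_gap: 55.4
grip_force: 0.0
```

Call:
{"method": "carry_out", "body": {"commands": [{"jaw": 0.065,"spin": 0,"translation": [0,0,0]},{"jaw": 0.075,"spin": 0,"translation": [0,0,0]},{"jaw": 0.0854,"spin": 0,"translation": [0,0,0]},{"jaw": 0.0854,"spin": 0,"translation": [0,0,-0.01]},{"jaw": 0.0854,"spin": 0,"translation": [0,0,-0.03]},{"jaw": 0.0854,"spin": 0,"translation": [0,0,-0.03]},{"jaw": 0.0854,"spin": 0,"translation": [0,0,-0.03]},{"jaw": 0.0854,"spin": 0,"translation": [0,0,-0.01]}]}}

```text
time: 12.23
tool_pos: [633.8, 30.6, 137.0]
tcp_rot: [179.5, -0.0, 87.9]
ft_force: [1.0, -0.2, 1.1]
finger_gap: 85.2
grip_force: 0.0
```

Call:
{"method": "carry_out", "body": {"commands": [{"jaw": 0.0854,"spin": 0,"translation": [-0.0305,-0.0241,0]},{"jaw": 0.0854,"spin": 0,"translation": [-0.0305,-0.0241,0]},{"jaw": 0.0854,"spin": 0,"translation": [-0.0305,-0.0241,0]},{"jaw": 0.0854,"spin": 0,"translation": [-0.0305,-0.0241,0]},{"jaw": 0.0854,"spin": 0,"translation": [-0.0305,-0.0241,0]},{"jaw": 0.0854,"spin": 0,"translation": [-0.0305,-0.0241,0]},{"jaw": 0.0854,"spin": 0,"translation": [-0.0305,-0.0241,0]},{"jaw": 0.0854,"spin": 0,"translation": [-0.0305,-0.0241,0]}]}}

```text
time: 12.9
tool_pos: [427.9, -207.1, 130.7]
tcp_rot: [180.0, 0.0, 87.9]
ft_force: [-0.2, -0.3, 0.4]
finger_gap: 85.4
grip_force: 0.0
```

Run:
```python
from h import *
for i in range(4): r.snapshot("top")
p=r.snapshot("wrist")
go(429,-205.5,6,87.9)
for g in r.regions_of(p,"reel_blue")[:2]:
    ys,xs=np.nonzero(g["pixels"]);print(g["score"],xs.mean(),ys.mean(),len(xs),[ray(p,(xs.mean(),ys.mean()),z) for z in(23,46)])
```

```text
t 13.15 at [ 429.4 -206.   130.7] rot [179.9  -0.   87.8] gap 85.4 grip 0.0 F [-0.1 -0.6 -0.2] -> tool dxyz mm [  0.5  -0.4 124.7] spin rad -0.002
0.89 284.1896367521368 210.85487891737893 5616 [array([ 430.7, -208.8]), array([ 430.9, -201.7])]
```

Call:
{"method": "carry_out", "body": {"commands": [{"jaw": 0.0854,"spin": 0,"translation": [0,0.001,0.03]},{"jaw": 0.0854,"spin": 0,"translation": [0,0,0.035]},{"jaw": 0.0854,"spin": 0,"translation": [0,0,0.03]},{"jaw": 0.0854,"spin": 0,"translation": [0,0,0.02]},{"jaw": 0.0854,"spin": 0,"translation": [0,0,0.009]},{"jaw": 0.055,"spin": 0,"translation": [0,0,0]},{"jaw": 0.045,"spin": 0,"translation": [0,0,0]},{"jaw": 0.045,"spin": 0,"translation": [0,0,0]}]}}

```text
time: 13.87
tool_pos: [431.7, -206.3, 8.1]
tcp_rot: [179.9, 0.1, 87.9]
ft_force: [2.1, -0.6, -1.5]
finger_gap: 53.8
grip_force: 42.4
```

Call:
{"method": "carry_out", "body": {"commands": [{"jaw": 0.045,"spin": 0,"translation": [0,0,0]},{"jaw": 0.045,"spin": 0,"translation": [0,0,0]},{"jaw": 0.045,"spin": 0,"translation": [0,0,0]},{"jaw": 0.045,"spin": 0,"translation": [0,0,0]},{"jaw": 0.045,"spin": 0,"translation": [0,0,-0.005]},{"jaw": 0.045,"spin": 0,"translation": [0,0,-0.02]},{"jaw": 0.045,"spin": 0,"translation": [0,0,-0.03]},{"jaw": 0.045,"spin": 0,"translation": [0,0,-0.03]}]}}

```text
time: 14.53
tool_pos: [428.7, -205.3, 91.3]
tcp_rot: [-179.8, -0.1, 87.9]
ft_force: [0.4, -0.4, -2.2]
finger_gap: 53.5
grip_force: 43.2
```

Call:
{"method": "carry_out", "body": {"commands": [{"jaw": 0.045,"spin": 0,"translation": [0.0227,0.0273,0]},{"jaw": 0.045,"spin": 0,"translation": [0.0227,0.0273,0]},{"jaw": 0.045,"spin": 0,"translation": [0.0227,0.0273,0]},{"jaw": 0.045,"spin": 0,"translation": [0.0227,0.0273,0]},{"jaw": 0.045,"spin": 0,"translation": [0.0227,0.0273,0]},{"jaw": 0.045,"spin": 0,"translation": [0.0227,0.0273,0]},{"jaw": 0.045,"spin": 0,"translation": [0.0227,0.0273,0]},{"jaw": 0.045,"spin": 0,"translation": [0,0,0]}]}}

```text
time: 15.2
tool_pos: [630.5, -50.1, 91.0]
tcp_rot: [179.9, -0.1, 88.1]
ft_force: [-0.0, -0.1, -2.3]
finger_gap: 54.1
grip_force: 43.7
```

Run:
```python
from h import *
r.snapshot("top");r.snapshot("top")
p=r.snapshot("wrist");cv2.imwrite("pics/w6.png",p["pixels"])
go(626.5,-54,21,87.9)
```

```text
t 15.35 at [626.5 -54.1  90.7] rot [-179.9    0.    87.9] gap 53.8 grip 43.7 F [ 0.1  0.1 -2.6] -> tool dxyz mm [ 0.1  0.  69.7] spin rad 0.001
```

View pics/w6.png

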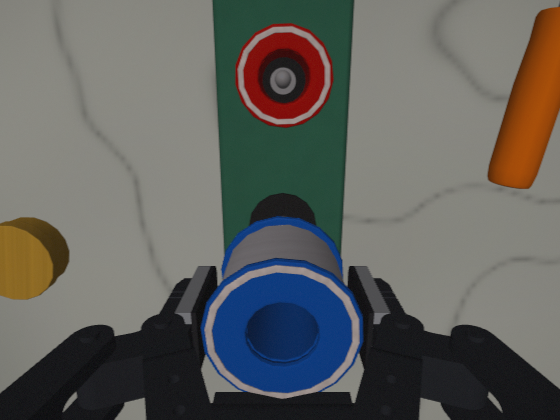

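Blue is held upright at (283,330), in line with spindle 3's washer at (283,215). Red is seated on its rod at (283,77).

Call:
{"method": "carry_out", "body": {"commands": [{"jaw": 0.045,"spin": 0,"translation": [0,0,0.02]},{"jaw": 0.045,"spin": 0,"translation": [0,0,0.02]},{"jaw": 0.045,"spin": 0,"translation": [0,0,0.015]},{"jaw": 0.045,"spin": 0,"translation": [0,0,0.01]},{"jaw": 0.045,"spin": 0,"translation": [0,0,0.004]},{"jaw": 0.045,"spin": 0,"translation": [0,0,0]},{"jaw": 0.045,"spin": 0,"translation": [0,0,0]},{"jaw": 0.07,"spin": 0,"translation": [0,0,0]}]}}

```text
time: 16.02
tool_pos: [627.3, -55.0, 23.2]
tcp_rot: [179.9, 0.0, 87.8]
ft_force: [-0.7, -0.2, 0.2]
finger_gap: 64.1
grip_force: 0.0
```

Call:
{"method": "carry_out", "body": {"commands": [{"jaw": 0.07,"spin": 0,"translation": [0,0,0]},{"jaw": 0.08,"spin": 0,"translation": [0,0,0]},{"jaw": 0.0854,"spin": 0,"translation": [0,0,0]},{"jaw": 0.0854,"spin": 0,"translation": [0,0,-0.01]},{"jaw": 0.0854,"spin": 0,"translation": [0,0,-0.03]},{"jaw": 0.0854,"spin": 0,"translation": [0,0,-0.03]},{"jaw": 0.0854,"spin": 0,"translation": [0,0,-0.03]},{"jaw": 0.0854,"spin": 0,"translation": [0,0,-0.01]}]}}

```text
time: 16.68
tool_pos: [630.0, -54.7, 139.1]
tcp_rot: [179.5, 0.1, 87.9]
ft_force: [0.3, -0.2, 1.4]
finger_gap: 85.4
grip_force: 0.0
```

Call:
{"method": "carry_out", "body": {"commands": [{"jaw": 0.0854,"spin": 0,"translation": [-0.027,-0.0212,0]},{"jaw": 0.0854,"spin": 0,"translation": [-0.027,-0.0212,0]},{"jaw": 0.0854,"spin": 0,"translation": [-0.027,-0.0212,0]},{"jaw": 0.0854,"spin": 0,"translation": [-0.027,-0.0212,0]},{"jaw": 0.0854,"spin": 0,"translation": [-0.027,-0.0212,0]},{"jaw": 0.0854,"spin": 0,"translation": [-0.027,-0.0212,0]},{"jaw": 0.0854,"spin": 0,"translation": [-0.027,-0.0212,0]},{"jaw": 0.0854,"spin": 0,"translation": [-0.027,-0.0212,0]}]}}

```text
time: 17.35
tool_pos: [448.5, -264.9, 132.8]
tcp_rot: [180.0, 0.0, 87.9]
ft_force: [0.1, -0.6, -0.1]
finger_gap: 85.6
grip_force: 0.0
```

Call:
{"method": "carry_out", "body": {"commands": [{"jaw": 0.0854,"spin": 0,"translation": [-0.027,-0.0212,0]},{"jaw": 0.0854,"spin": 0,"translation": [-0.027,-0.0212,0]},{"jaw": 0.0854,"spin": 0,"translation": [0,0,0]},{"jaw": 0.0854,"spin": 0,"translation": [0,0,0]},{"jaw": 0.0854,"spin": 0,"translation": [0,0,0]},{"jaw": 0.0854,"spin": 0,"translation": [0,0,0]},{"jaw": 0.0854,"spin": 0,"translation": [0,0,0]},{"jaw": 0.0854,"spin": 0,"translation": [0,0,0]}]}}

```text
time: 18.02
tool_pos: [405.9, -315.4, 132.3]
tcp_rot: [180.0, -0.0, 88.0]
ft_force: [-0.3, 0.6, -0.5]
finger_gap: 85.4
grip_force: 0.0
```

Run:
```python
from h import *
p=r.snapshot("wrist");cv2.imwrite("pics/w7.png",p["pixels"])
go(404.5,-315.6,12,87.9)
for g in r.regions_of(p,"reel_black")[:2]:
    ys,xs=np.nonzero(g["pixels"]);print(g["score"],xs.mean(),ys.mean(),len(xs),[ray(p,(xs.mean(),ys.mean()),z) for z in(29,58)])
```

```text
t 18.07 at [ 405.8 -315.5  132.3] rot [-180.   -0.   88.] gap 85.4 grip 0.0 F [ 0.7 -0.2 -0.3] -> tool dxyz mm [-1.000e-01 -1.300e+00  1.203e+02] spin rad 0.001
0.83 281.95916666666665 215.7057142857143 8400 [array([ 406.1, -319.3]), array([ 406.4, -310.1])]
```

View pics/w7.png

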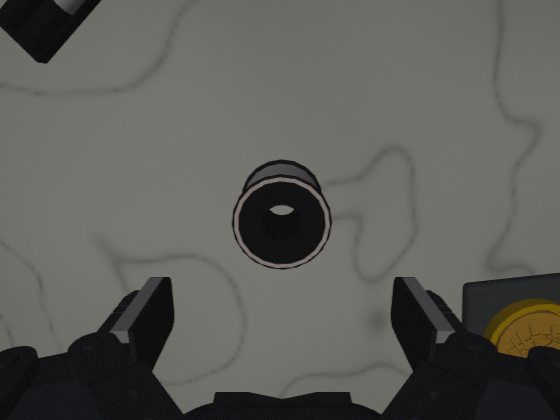

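Black is upright, centred at (282,222) between the fingers. The iron stand at lower right (465,285) is clear of them.

Call:
{"method": "carry_out", "body": {"commands": [{"jaw": 0.0854,"spin": 0,"translation": [0,0,0.03]},{"jaw": 0.0854,"spin": 0,"translation": [0,0,0.03]},{"jaw": 0.0854,"spin": 0,"translation": [0,0,0.03]},{"jaw": 0.0854,"spin": 0,"translation": [0,0,0.02]},{"jaw": 0.0854,"spin": 0,"translation": [0,0,0.01]},{"jaw": 0.065,"spin": 0,"translation": [0,0,0]},{"jaw": 0.05,"spin": 0,"translation": [0,0,0]},{"jaw": 0.05,"spin": 0,"translation": [0,0,0]}]}}

```text
time: 18.78
tool_pos: [406.2, -317.1, 13.9]
tcp_rot: [179.9, 0.1, 87.9]
ft_force: [0.6, -0.1, -3.9]
finger_gap: 60.2
grip_force: 44.2
```

Call:
{"method": "carry_out", "body": {"commands": [{"jaw": 0.05,"spin": 0,"translation": [0,0,0]},{"jaw": 0.05,"spin": 0,"translation": [0,0,0]},{"jaw": 0.05,"spin": 0,"translation": [0,0,0]},{"jaw": 0.05,"spin": 0,"translation": [0,0,0]},{"jaw": 0.05,"spin": 0,"translation": [0,0,-0.005]},{"jaw": 0.05,"spin": 0,"translation": [0,0,-0.02]},{"jaw": 0.05,"spin": 0,"translation": [0,0,-0.03]},{"jaw": 0.05,"spin": 0,"translation": [0,0,-0.03]}]}}

```text
time: 19.45
tool_pos: [403.9, -315.1, 97.0]
tcp_rot: [-179.8, -0.1, 87.9]
ft_force: [0.0, 0.1, -3.9]
finger_gap: 60.0
grip_force: 44.9
```

Call:
{"method": "carry_out", "body": {"commands": [{"jaw": 0.05,"spin": 0,"translation": [0.0231,0.0265,0]},{"jaw": 0.05,"spin": 0,"translation": [0.0231,0.0265,0]},{"jaw": 0.05,"spin": 0,"translation": [0.0231,0.0265,0]},{"jaw": 0.05,"spin": 0,"translation": [0.0231,0.0265,0]},{"jaw": 0.05,"spin": 0,"translation": [0.0231,0.0265,0]},{"jaw": 0.05,"spin": 0,"translation": [0.0231,0.0265,0]},{"jaw": 0.05,"spin": 0,"translation": [0.0231,0.0265,0]},{"jaw": 0.05,"spin": 0,"translation": [0.0231,0.0265,0]}]}}

```text
time: 20.12
tool_pos: [624.6, -137.9, 97.0]
tcp_rot: [-180.0, -0.0, 87.9]
ft_force: [0.4, 0.1, -4.3]
finger_gap: 60.5
grip_force: 45.0
```

Run:
```python
from h import *
for i in range(5): r.snapshot("top")
p=r.snapshot("wrist");cv2.imwrite("pics/w8.png",p["pixels"])
go(623,-138.8,27.3,87.9)
```

```text
t 20.42 at [ 623.  -139.8   96.8] rot [-179.9    0.    87.9] gap 60.3 grip 45.7 F [-0.5 -0.1 -3.6] -> tool dxyz mm [ 1.   0.  69.5] spin rad -0.001
```

View pics/w8.png

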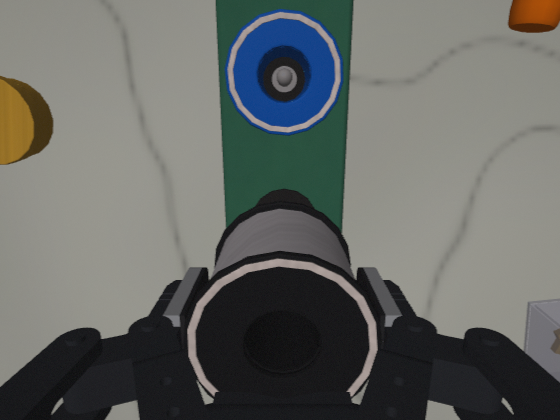

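Black is upright at (283,340), in line with spindle 4. Blue is seated on its rod at (285,75).

Call:
{"method": "carry_out", "body": {"commands": [{"jaw": 0.05,"spin": 0,"translation": [0,0,0.02]},{"jaw": 0.05,"spin": 0,"translation": [0,0,0.02]},{"jaw": 0.05,"spin": 0,"translation": [0,0,0.015]},{"jaw": 0.05,"spin": 0,"translation": [0,0,0.01]},{"jaw": 0.05,"spin": 0,"translation": [0,0,0.004]},{"jaw": 0.05,"spin": 0,"translation": [0,0,0]},{"jaw": 0.05,"spin": 0,"translation": [0,0,0]},{"jaw": 0.075,"spin": 0,"translation": [0,0,0]}]}}

```text
time: 21.08
tool_pos: [624.3, -140.2, 29.3]
tcp_rot: [179.9, 0.0, 87.8]
ft_force: [0.2, -0.4, 0.0]
finger_gap: 70.6
grip_force: 0.0
```

Call:
{"method": "carry_out", "body": {"commands": [{"jaw": 0.08,"spin": 0,"translation": [0,0,0]},{"jaw": 0.0854,"spin": 0,"translation": [0,0,0]},{"jaw": 0.0854,"spin": 0,"translation": [0,0,0]},{"jaw": 0.0854,"spin": 0,"translation": [0,0,-0.01]},{"jaw": 0.0854,"spin": 0,"translation": [0,0,-0.03]},{"jaw": 0.0854,"spin": 0,"translation": [0,0,-0.03]},{"jaw": 0.0854,"spin": 0,"translation": [0,0,-0.03]},{"jaw": 0.0854,"spin": 0,"translation": [0,0,-0.01]}]}}

```text
time: 21.75
tool_pos: [626.7, -140.2, 145.2]
tcp_rot: [179.5, 0.1, 87.9]
ft_force: [0.8, -0.2, 1.2]
finger_gap: 85.7
grip_force: 0.0
```

Call:
{"method": "carry_out", "body": {"commands": [{"jaw": 0.0854,"spin": 0,"translation": [0,-0.03,0]},{"jaw": 0.0854,"spin": 0,"translation": [0,-0.03,0]},{"jaw": 0.0854,"spin": 0,"translation": [0,-0.03,0]},{"jaw": 0.0854,"spin": 0,"translation": [0,-0.03,0]},{"jaw": 0.0854,"spin": 0,"translation": [0,-0.03,0]},{"jaw": 0.0854,"spin": 0,"translation": [0,0,0]},{"jaw": 0.0854,"spin": 0,"translation": [0,0,0]},{"jaw": 0.0854,"spin": 0,"translation": [0,0,0]}]}}

```text
time: 22.42
tool_pos: [474.7, -134.1, 139.2]
tcp_rot: [179.9, 0.0, 87.9]
ft_force: [0.2, 0.5, 1.2]
finger_gap: 85.5
grip_force: 0.0
```

Run:
```python
from h import *
q=r.snapshot("scene");t=r.snapshot("top")
cv2.imwrite("pics/end.png",np.hstack([cv2.resize(q["pixels"][180:300,190:340],(400,320)),cv2.resize(t["pixels"][165:285,205:355],(400,320))]))
for n,z in(("reel_black",44),("reel_blue",38),("reel_red",33),("reel_white",28),("wire_spool",15)):
  for w in(q,t):
    for g in r.regions_of(w,n)[:1]:
        ys,xs=np.nonzero(g["pixels"]);print(n,round(g["score"],2),ray(w,(xs.mean(),ys.mean()),z))
```

```text
reel_black 0.92 [ 621.9 -138.7]
reel_blue 0.97 [624.9 -54.3]
reel_blue 0.78 [627.  -55.7]
reel_red 0.67 [629.   31.8]
reel_red 0.53 [629.6  30.9]
reel_white 0.73 [630.2 115.5]
wire_spool 0.79 [419.1 196.8]
wire_spool 0.8 [420.1 194.4]
```

View pics/end.png

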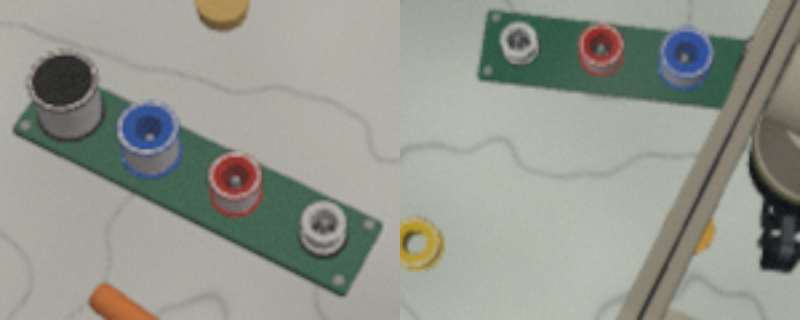

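All four reels stand upright on their spindles: black at (65,90), blue (148,140), red (235,185) and white (323,228). The wire spool hasn't been touched.

```bash
python3 -c "
from bench import r
print(r.hand_in())"
```

```text
the job is handed in; nothing more can be done
None
```

I put all four reels on the rack in size order, black at the soldering-iron end and white at the vise end, left the yellow spool untouched, and handed the job in at about 22.5 s; the hand-in did not report a verdict.

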